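Stand up the fallen bookend and close the ledger row

TASK

The wooden bookend has toppled onto its back and the last ledger of the row now leans. Without picking the bookend up, push it over with the fingers so that it stands on its foot again, then push it along the desk up to the ledgers until the leaning one is upright and the bookend stands squarely and snugly against it, roughly centred on the cover. Leave the other ledgers standing where they are and do not disturb the things around.

Things in the scene. Friction and masses are not known exactly. Their poses are not given: they have to be found in the camera images.
- bookend: L-shaped wooden bookend, 0.3 to 0.6 kg: two boards 16 mm thick, 110 mm wide (x), an upright 125 mm tall and a foot. Origin: middle of the heel, the corner edge of back face and underside; it is on the desk lying or standing. z runs up the upright, y out of the back face; foot from y = 0 to -115 mm, upright from y = -16 mm to 0. At first it lies on its back, z towards the ledgers.
- foot_end (a point): middle of the bookend foot's end face (110 x 16 mm), 115 mm from the back face. At the start it points straight up, 115 mm above the desk, at the end away from the ledgers. Pushed level away from the ledgers near here (1 to 3 N) the bookend turns about its heel; past about 40 degrees it drops onto its foot by itself. Standing, a push of 2 to 5 N on this end face slides it.
- board_top (a point): middle of the top edge of the bookend's upright board, 125 mm above the heel when it stands; at the start it lies on the desk, nearest the leaning ledger. Pushed here once standing, the bookend would topple again.
- ledger_end: loose closed hardback account book, 150 mm deep, 205 mm tall, 34 mm thick, about 0.5 kg. Origin: centre of its underside; z up its height, y through its thickness towards the cabinet, x away from its spine. Last of the row; it leans about 12 degrees at the start, its top against ledger_c, its foot about 45 mm out. Pushed at the bottom towards the row it stands up.
- ledger_a: loose closed hardback account book, 150 mm deep, 205 mm tall, 34 mm thick, about 0.5 kg. Origin: centre of its underside; z up its height, y through its thickness towards the cabinet, x away from its spine. Upright, against the cabinet's side.
- ledger_b: loose closed hardback account book, 150 mm deep, 205 mm tall, 34 mm thick, about 0.5 kg. Origin: centre of its underside; z up its height, y through its thickness towards the cabinet, x away from its spine. Upright, next to ledger_a.
- ledger_c: loose closed hardback account book, 150 mm deep, 205 mm tall, 34 mm thick, about 0.5 kg. Origin: centre of its underside; z up its height, y through its thickness towards the cabinet, x away from its spine. Upright, next to ledger_b; outermost of the upright three.
- card_cabinet: heavy fixed grey steel card cabinet, 210 mm wide (its y), 260 mm deep, 220 mm tall, the stop at the far end of the row. Origin: a point on the desk 220 mm from its side face, on the row's middle line; y points along the row from bookend to cabinet, whose side face is at y = 220 mm, the three upright ledgers packed against it. Bookend and ledgers start near this line.
- calculator: bystander: black desk calculator lying flat, 125 x 170 mm, 35 mm tall at its display; origin at the centre of its underside
- stamp: bystander: rubber stamp with turned wooden handle, standing, foot 54 x 34 mm, 72 mm tall; origin at the centre of its underside
- mug: bystander: white mug, 78 mm across, 90 mm tall, handle at its +y; origin at the centre of its underside
Not all that is in view belongs to the job. Leave any yellow look-alike of the ledger_a alone. Several things look just like the bookend: the one meant starts farthest to the robot's left.

How it is judged:
By the outcome, as a careful person would: the job done as asked, in the order asked, and still so for the second after the job is handed in, with the robot touching nothing.
It also fails if it takes over 58 s, if anything falls off the work surface, if the arm or the gripper's body presses on something with over 40 N, if the wrist force passes 120 N, or if a joint passes its speed limit or range.

ROBOT

A 7-joint arm with a two-finger parallel gripper is mounted at the origin on the work surface. World frame = base frame: x ahead of the robot, y to its left, z up, the work surface at z = 0. Lengths are in m, angles in rad, forces in N, time in s.
With the tool pointing down it reaches from about 0.4 to 0.85 m from the base axis. Payload 4.5 kg.
Tool frame: the origin (TCP) lies at the very end of the fingers, on their centre line; the grasp point (between the pads) lies 19 mm behind it (tcp_to_grasp is the z of the grasp point in the tool frame, in m); z points along the fingers, y is the line along which they close (so a half turn about z gives the same grasp; the last joint's range is limited). The gripper opens to 88 mm and grips with 3 to 60 N. Pads are 18 mm wide; open, the fingers measure 123 mm over their backs; the gripper's body (75 mm by 187 mm) begins 45 mm behind the grasp point.
Start: joints at [-1.298, 0.689, -0.195, 1.565, 0.157, 0.902, -0.215], TCP at [0.148, 0.607, 0.239] pointing down, gripper open.
Joint ranges: [-3.01, 3.01], [-0.46, 2.08], [-1.47, 1.51], [0.13, 2.56], [-1, 4.14], [0.04, 2.09], [-2.66, 2.66]. Speed limits (rad/s): [2.57, 2.57, 3.14, 3.14, 3.14, 3.14, 3.14].

INTERFACE

Orientations are given as a unit quaternion [x, y, z, w].
In Python, from plant import * gives the robot as it stands. The module is installed in compiled form; this text tells all that it offers.
- The arm moves only by the shell command python3 -m jog 'ROWS' [OPENING] [FORCE]. ROWS is JSON, a list that holds one entry, the list of rows, each a list of 6 numbers: the shift along the tool's x, y, z in m, then the turn, a rotation vector about the tool's x, y, z in rad. In form: [[[dx, dy, dz, ax, ay, az], ...]]. A call has 1 to 12 rows; each row shifts and turns the commanded pose from where the row before left it, along the tool's axes as they then stand; what a row does not reach is not made up. A row lasts 1/8 s, in which the tool goes at most 62.5 mm and 10.7 degrees, less where a joint would pass 70% of its speed; a pose out of reach is approached as far as the arm can. A call with a gripper value outside its range is refused whole. OPENING is the finger opening in m, from 0 to 0.0881, set as the call begins (- or left out, the last holds). The fingers move at their own pace and stop on an object; FORCE is the grip in N (left out, the last holds). Time passes only in rows, so rows that do not move let the fingers close. It gives the time, the measured TCP pose, the force, the opening and the grip force at its end, in the units of the state.
- get_state(): the state, without advancing time (a new reading comes with each control period).
- snapshot(name): name is "scene" or "side" or "wrist"; returns a dict with "frame" (400x640x3 uint8, red, green, blue), "mtx" (3x3 intrinsics, pixels), "xyz" and "orientation" of the camera in the world; the wrist camera has in their place "mount" (4x4, takes a point from camera to tool coordinates, whose origin is the TCP and whose axes are the flange's). Camera axes: x right, y down, z forward; pixel columns grow to the right and rows downward; lengths in m; the calibration is good to about 2 mm. A picture is of the moment at which its call begins: read the wrist's pose just before it. There is no depth.
- finish_job(): hands the job in; it is judged then, once.
The state is a dict: "clock": time; "q": joint angles; "qd": joint speeds; "joint_torque": joint torques, N m; "tool_pos": TCP position; "eef_rot": TCP orientation; "contact_force": force on the tool from outside, world axes, zero at the start; "moment": the same for the moment, N m; "opening": opening from 0.0 (shut) to 1.0 (fully open); "finger_force": force on a finger pad.
Only numpy, scipy, OpenCV 4.12 (cv2) and the standard library are available. Lean on these libraries where they do the work, as an engineer would, in place of code of your own. Each camera call takes 0.05 s, during which the arm holds its last target. There are 200 camera calls.

## Working session

There is one attempt and no reset: what is moved stays moved. The work goes in short steps, Python scripts to look and compute and a shell command to move; the robot and the scene stay as the last step left them, time stands still between calls to the robot, and variables do not carry over. Pictures are saved under pics/ and viewed, at most 10 in all, crops included, and the job is handed in when it is done.

```bash
mkdir -p pics
python3 - <<'E'
from plant import *
import cv2
s=get_state();print(s)
for n in("scene","side"):
    d=snapshot(n);cv2.imwrite(f"pics/{n}0.png",d["frame"][:,:,::-1]);print(n,d["mtx"],d["xyz"],d["orientation"])
E
```

```text
{'clock': 0.0, 'q': array([-1.2982081 ,  0.68999313, -0.19451701,  1.56634239,  0.15728829,
        0.90248844, -0.21507848]), 'qd': array([-1.37753659e-04,  7.75923204e-04,  1.68046543e-03, -8.31862927e-04,
       -8.55920553e-05, -1.39389676e-04,  4.49923454e-04]), 'joint_torque': array([-7.86885321e-04, -5.27564728e+01, -1.26742154e+00, -1.53435159e+01,
       -5.27037028e-02,  6.24405118e-03,  1.65513147e-04]), 'tool_pos': array([0.14772221, 0.60664102, 0.23790484]), 'eef_rot': array([ 1.19060566e-01,  9.92886567e-01, -9.19039542e-04, -4.96492842e-05]), 'contact_force': array([ 0.32772718, -0.09477234,  0.5706685 ]), 'moment': array([-0.03822211,  0.04437362, -0.00450441]), 'finger_force': 0.0, 'opening': 1.0016093962919639}
scene [[435.27377571   0.         315.52370986]
 [  0.         435.27377571 202.90348366]
 [  0.           0.           1.        ]] [ 1.22672801 -0.78055253  1.07641117] [ 0.8731844   0.3246143  -0.13574217 -0.33726641]
side [[399.88958869   0.         323.98498594]
 [  0.         399.88958869 199.04150661]
 [  0.           0.           1.        ]] [ 0.71305962 -0.72650042  0.83641982] [ 0.93575156  0.06058772 -0.02230141 -0.34669985]
```

View pics/scene0.png

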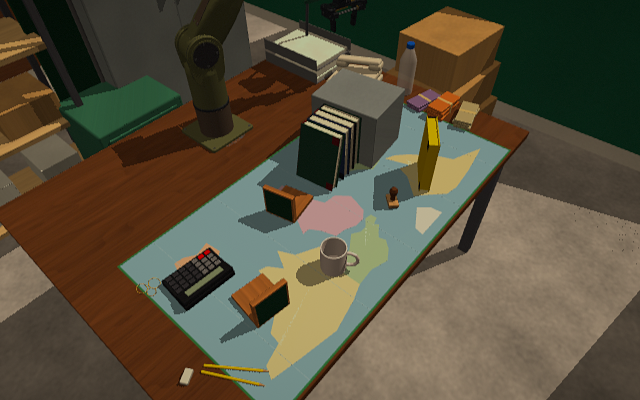

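View pics/side0.png

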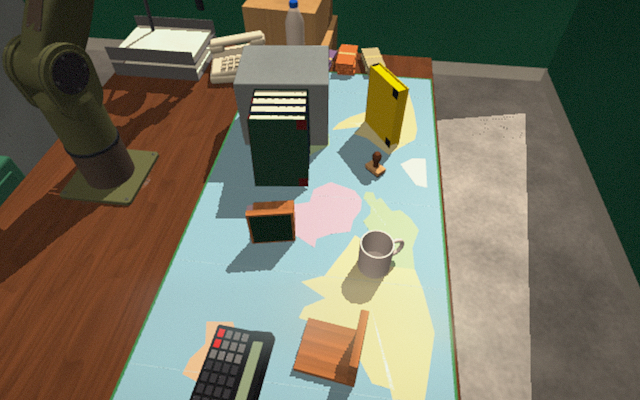

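The scene image shows two L-shaped wooden bookends. One is at scene (283,203) / side (271,222), next to the ledgers, with its felt underside facing the camera. The other is at scene (262,300) / side (330,350), nearer the camera. The first has the larger world y, so it is farthest to the robot's left, and it lies on its back, so it is the one meant. I'll confirm in an enlarged crop.

```bash
python3 - <<'E'
import cv2,numpy as np
a=cv2.imread("pics/scene0.png")[95:230,250:380];b=cv2.imread("pics/side0.png")[75:255,225:345]
a=cv2.resize(a,None,fx=3,fy=3,interpolation=2);b=cv2.resize(b,None,fx=3,fy=3,interpolation=2)
c=np.zeros((540,760,3),np.uint8);c[:405,:390]=a;c[:540,395:755]=b;cv2.imwrite("pics/crop0.png",c)
E
cat > h.py <<'E'
import numpy as np
from scipy.spatial.transform import Rotation as R
CAM={"scene":(435.274,315.524,202.903,[1.22672801,-0.78055253,1.07641117],[0.8731844,0.3246143,-0.13574217,-0.33726641]),
"side":(399.8896,323.985,199.0415,[0.71305962,-0.72650042,0.83641982],[0.93575156,0.06058772,-0.02230141,-0.34669985])}
def ray(c,u,v):
    f,cx,cy,p,q=CAM[c];return np.array(p),R.from_quat(q).apply([(u-cx)/f,(v-cy)/f,1])
def onz(c,u,v,z=0):
    p,d=ray(c,u,v);return p+d*(z-p[2])/d[2]
def tri(a,b):
    A=[];y=[]
    for c,uv in(("scene",a),("side",b)):
        p,d=ray(c,*uv);d/=np.linalg.norm(d);M=np.eye(3)-np.outer(d,d);A.append(M);y.append(M@p)
    return np.linalg.lstsq(np.vstack(A),np.hstack(y),rcond=None)[0]
def proj(c,P):
    f,cx,cy,p,q=CAM[c];v=R.from_quat(q).inv().apply(np.array(P)-p);return f*v[...,0]/v[...,2]+cx,f*v[...,1]/v[...,2]+cy
E
```

```text
(no output)
```

View pics/crop0.png

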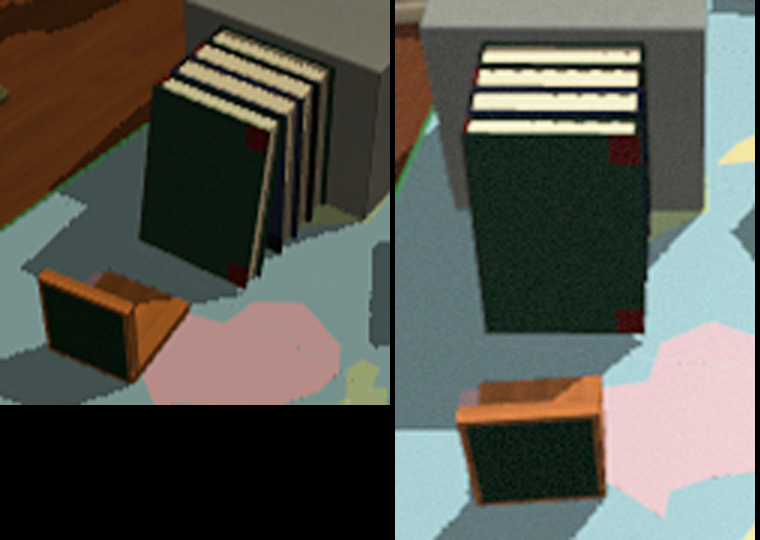

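Run:
```python
from h import *
S=lambda x,y:(250+x/3,95+y/3)
D=lambda x,y:(225+(x-395)/3,75+y/3)
np.set_printoptions(precision=3,suppress=True)
for n,a,b in [("footend outer L",(40,276),(459,422)),("footend outer R",(129,314),(603,414)),("heel R",(134,381),(605,496)),("heel L",(50,347),(479,503)),
("boardtop R",(188,301),(601,378)),
("led top L",(155,88),(468,134)),("led top R",(274,129),(637,133)),("led bot L",(140,240),(487,332)),("led bot R",(245,287),(643,332)),("ledc top R",(297,101),(640,106)),("cab top nearR",(382,70),(704,28))]:
    print(n,tri(S(*a),D(*b)),onz("scene",*S(*a)),onz("side",*D(*b)))
```

```text
footend outer L [ 0.461 -0.181  0.112] [ 0.371 -0.109  0.   ] [ 0.423 -0.099  0.   ]
footend outer R [ 0.571 -0.161  0.115] [ 0.491 -0.086  0.   ] [ 0.548 -0.073  0.   ]
heel R [ 0.565 -0.158  0.001] [ 0.563 -0.154  0.   ] [ 0.566 -0.16   0.   ]
heel L [ 0.463 -0.183  0.005] [ 0.459 -0.179  0.   ] [ 0.462 -0.181  0.   ]
boardtop R [ 0.542 -0.043  0.017] [ 0.529 -0.028  0.   ] [ 0.539 -0.032  0.   ]
led top L [0.426 0.043 0.209] [0.233 0.24  0.   ] [0.33  0.299 0.   ]
led top R [0.561 0.08  0.197] [0.41  0.275 0.   ] [0.515 0.325 0.   ]
led bot L [0.424 0.005 0.007] [0.419 0.011 0.   ] [0.422 0.011 0.   ]
led bot R [0.569 0.025 0.007] [0.564 0.031 0.   ] [ 0.568  0.03  -0.   ]
ledc top R [0.555 0.125 0.197] [0.397 0.34  0.   ] [0.511 0.373 0.   ]
cab top nearR [0.601 0.216 0.215] [0.443 0.468 0.   ] [0.564 0.536 0.   ]
```

Run:
```python
from h import *
from scipy.optimize import least_squares
S=lambda x,y:(250+x/3,95+y/3)
D=lambda x,y:(225+(x-395)/3,75+y/3)
np.set_printoptions(precision=3,suppress=True)
L=onz("side",*D(427,28),.22);r=onz("side",*D(704,28),.22);r2=onz("scene",*S(382,70),.22);print(L,r,r2,np.degrees(np.arctan2(r[1]-L[1],r[0]-L[0])))
def fit(pts,x0,pose):
    def f(p):
        o=[]
        for P,a,b in pts:
            W=pose(p,np.array(P))
            for c,uv in(("scene",a and S(*a)),("side",b and D(*b))):
                if uv: o+=list(np.array(proj(c,W))-uv)
        return o
    s=least_squares(f,x0);print(s.x,np.degrees(s.x[2:]),"rms px",np.sqrt(np.mean(s.fun**2)))
Z=lambda a:R.from_euler('z',a)
# bookend: lying: local z -> row, y -> down. pose x,y,yaw
def bp(p,P): return np.array([p[0],p[1],0])+Z(p[2]).apply([P[0],P[2],-P[1]])
fit([((-.055,-.115,0),(40,276),(459,422)),((.055,-.115,0),(129,314),(603,414)),((.055,0,0),(134,381),(605,496)),((-.055,0,0),(50,347),(479,503)),((.055,-.016,.125),(188,301),(601,378))],[.51,-.17,.15],bp)
# ledger end: near-bottom edge on desk, lean p[3]
def lp(p,P):
    return np.array([p[0],p[1],0])+Z(p[2]).apply(R.from_euler('x',-p[3]).apply(P))
fit([((-.075,0,.205),(155,88),(468,134)),((.075,0,.205),(274,129),(637,133)),((-.075,0,0),(140,240),(487,332)),((.075,0,0),(245,287),(643,332))],[.5,.02,.15,.2],lp)
```

```text
[0.356 0.172 0.22 ] [0.603 0.204 0.22 ] [0.603 0.213 0.22 ] 7.427266230132912
[ 0.515 -0.172  0.211] [12.103] rms px 0.8921612729066616
[0.496 0.02  0.132 0.224] [ 7.539 12.808] rms px 0.813346640799973
```

```bash
python3 -m jog '[[[0,0,-0.0125,0,0,0.144],[0,0,-0.0125,0,0,0.144],[0,0,-0.0125,0,0,0.144],[0,0,-0.0125,0,0,0.144],[0,0,-0.0125,0,0,0.144],[0,0,-0.0125,0,0,0.144],[0,0,-0.0125,0,0,0.144],[0,0,-0.0125,0,0,0.144],[0,0,0,0,0,0]]]' 0.04
cat >> h.py <<'E'
def rel(s,target,yaw_deg=None):
    "shift in tool axes to reach target; turn about tool z to bring tool y to yaw"
    r=R.from_quat(s["eef_rot"]);p=np.array(s["tool_pos"]);M=r.as_matrix();y=np.degrees(np.arctan2(M[1,1],M[0,1]))
    print("pos",p.round(4),"yaw",round(y,2),"tilt",M[:,2].round(3),"F",np.round(s["contact_force"],2),"t",s["clock"],"q",np.round(s["q"],2))
    for t in target: print(t,"->",r.inv().apply(np.array(t)-p).round(4))
    if yaw_deg is not None: print("turn z rad",-np.radians(yaw_deg-y).round(4))
E
python3 - <<'E'
from h import *; from plant import get_state
rel(get_state(),[(.35,.45,.34),(.48,.15,.34),(.51,-.125,.34)],12)
print(onz("scene",408,92),onz("scene",410,45,.25))
E
```

```text
clock: 1.23
tool_pos: [0.1478, 0.6076, 0.3392]
eef_rot: [0.64, 0.768, 0.001, -0.0]
contact_force: [0.4, -0.2, -0.2]
opening: 0.453
finger_force: 0.0
pos [0.1478 0.6076 0.3392] yaw 10.4 tilt [ 0.001  0.001 -1.   ] F [ 0.36 -0.2  -0.25] t 1.225 q [-1.48  0.59  0.14  1.44 -0.09  1.12 -1.15]
(0.35, 0.45, 0.34) -> [-0.1915  0.1704 -0.0009]
(0.48, 0.15, 0.34) -> [-0.51    0.2441 -0.0011]
(0.51, -0.125, 0.34) -> [-0.7859  0.224  -0.0014]
turn z rad -0.0279
[0.43451538 0.70767317 0.        ] [0.44849381 0.63750901 0.25      ]
```

```bash
python3 -m jog '[[[-0.038,0.034,0,0,0,0],[-0.038,0.034,0,0,0,0],[-0.038,0.034,0,0,0,0],[-0.038,0.034,0,0,0,0],[-0.038,0.034,0,0,0,0],[-0.053,0.012,0,0,0,0],[-0.053,0.012,0,0,0,0],[-0.053,0.012,0,0,0,0],[-0.053,0.012,0,0,0,0],[-0.053,0.012,0,0,0,0],[-0.053,0.012,0,0,0,0],[0,0,0,0,0,0]]]' 0.04
python3 - <<'E'
from h import *; from plant import get_state
rel(get_state(),[(.51,-.125,.34),(.51,-.125,.2)],12)
E
```

```text
clock: 2.72
tool_pos: [0.478, 0.1454, 0.3382]
eef_rot: [0.643, 0.766, -0.001, 0.001]
contact_force: [-0.4, 0.1, -0.4]
opening: 0.452
finger_force: 0.0
pos [0.478  0.1454 0.3382] yaw 9.94 tilt [-0.    -0.003 -1.   ] F [-0.43  0.09 -0.4 ] t 2.725 q [-0.51  0.4   0.18  1.8  -0.08  0.94 -0.12]
(0.51, -0.125, 0.34) -> [-0.2719 -0.0151 -0.001 ]
(0.51, -0.125, 0.2) -> [-0.2715 -0.015   0.139 ]
turn z rad -0.036
```

```bash
python3 -m jog '[[[-0.055,-0.003,0,0,0,-0.007],[-0.055,-0.003,0,0,0,-0.007],[-0.055,-0.003,0,0,0,-0.007],[-0.055,-0.004,0,0,0,-0.007],[-0.053,-0.005,0,0,0,-0.007],[0,0,0.05,0,0,0],[0,0,0.05,0,0,0],[0,0,0.025,0,0,0],[0,0,0,0,0,0]]]' 0.04
python3 - <<'E'
from h import *; from plant import *
import cv2
s=get_state();rel(s,[(.507,-.130,.085)],12)
d=snapshot("wrist");cv2.imwrite("pics/w1.png",d["frame"][:,:,::-1]);print(d["mtx"],d["mount"])
# predicted bookend corners in the wrist image
r=R.from_quat(s["eef_rot"]);M=np.array(d["mount"]);Z=R.from_euler('z',.211)
for P in [(-.055,0,.115),(.055,0,.115),(-.055,.016,.115),(.055,.016,.115),(.055,.125,.016),(-.055,.125,.016)]:
    w=np.array([.515,-.172,0])+Z.apply(P);t=r.inv().apply(w-s["tool_pos"]);c=np.linalg.inv(M)@np.append(t,1);K=d["mtx"];print(P,c[:2]/c[2]*K[0][0]+[K[0][2],K[1][2]])
E
```

```text
clock: 3.85
tool_pos: [0.5104, -0.1188, 0.2116]
eef_rot: [0.626, 0.78, -0.001, -0.003]
contact_force: [0.1, -0.2, -0.6]
opening: 0.449
finger_force: 0.0
pos [ 0.5104 -0.1188  0.2116] yaw 12.52 tilt [-0.005  0.002 -1.   ] F [ 0.05 -0.18 -0.56] t 3.85 q [ 0.05  0.6   0.15  1.9  -0.14  0.65  0.5 ]
(0.507, -0.13, 0.085) -> [-0.0105 -0.0051  0.1266]
turn z rad 0.009
[[347.33471742   0.         320.34686296]
 [  0.         347.33471742 195.80854756]
 [  0.           0.           1.        ]] [[ 6.44362090e-04 -9.50125092e-01 -3.11868393e-01  8.10361546e-02]
 [ 9.99999406e-01  8.86522239e-04 -6.34707848e-04 -2.40367040e-04]
 [ 8.79530119e-04 -3.11867798e-01  9.50125098e-01 -1.45831050e-01]
 [ 0.00000000e+00  0.00000000e+00  0.00000000e+00  1.00000000e+00]]
(-0.055, 0, 0.115) [242.28807771 261.39954545]
(0.055, 0, 0.115) [382.67421298 262.79986953]
(-0.055, 0.016, 0.115) [241.01291633 242.84343115]
(0.055, 0.016, 0.115) [383.99764511 244.2484858 ]
(0.055, 0.125, 0.016) [373.76925507  92.91358732]
(-0.055, 0.125, 0.016) [257.16714233  91.90856591]
```

View pics/w1.png

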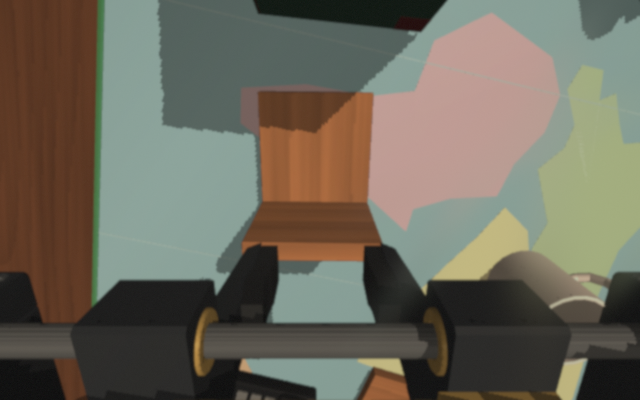

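```bash
python3 -m jog '[[[-0.008,-0.006,0.03,0,0,0],[0,0,0.03,0,0,0],[0,0,0.03,0,0,0],[0,0,0.03,0,0,0],[0,0,0,0,0,0],[0,0,0,0,0,0]]]' 0.04
python3 - <<'E'
from h import *; from plant import *
np.set_printoptions(precision=3,suppress=True)
s=get_state();rel(s,[(.507,-.130,.085)],12)
print("mug",onz("side",374,274),onz("scene",334,272),"rim",onz("side",376,240,.09),onz("scene",334,243,.09))
print("calc",[onz("scene",u,v,.02) for u,v in((162,287),(208,247),(234,270),(190,311))])
print("be2",[onz("scene",u,v) for u,v in((233,297),(258,326),(289,302))])
E
```

```text
clock: 4.65
tool_pos: [0.5089, -0.1297, 0.0952]
eef_rot: [0.627, 0.779, 0.001, 0.001]
contact_force: [1.0, 0.2, 1.2]
opening: 0.453
finger_force: 0.0
pos [ 0.509 -0.13   0.095] yaw 12.35 tilt [ 0.003 -0.    -1.   ] F [0.98 0.16 1.22] t 4.65 q [ 0.11  0.79  0.09  1.99 -0.18  0.36  0.55]
(0.507, -0.13, 0.085) -> [ 0.    -0.002  0.01 ]
turn z rad 0.0062
mug [ 0.769 -0.231  0.   ] [ 0.782 -0.22   0.   ] rim [ 0.763 -0.197  0.09 ] [ 0.757 -0.191  0.09 ]
calc [array([ 0.453, -0.584,  0.02 ]), array([ 0.442, -0.409,  0.02 ]), array([ 0.566, -0.413,  0.02 ]), array([ 0.574, -0.579,  0.02 ])]
be2 [array([ 0.619, -0.469,  0.   ]), array([ 0.737, -0.484,  0.   ]), array([ 0.75 , -0.377,  0.   ])]
```

```bash
python3 -m jog '[[[0,0,0.01,0,0,0],[-0.009,0,0,0,0,0],[-0.008,0,0,0,0,0],[-0.008,0,0,0,0,0],[-0.008,0,0,0,0,0],[-0.008,0,0,0,0,0],[-0.008,0,0,0,0,0]]]'
python3 - <<'E'
from plant import *
import cv2
d=snapshot("side");cv2.imwrite("pics/s2.png",cv2.resize(d["frame"][75:300,180:420,::-1],None,fx=2,fy=2))
E
```

```text
clock: 5.52
tool_pos: [0.5181, -0.1781, 0.0836]
eef_rot: [0.627, 0.779, -0.0, -0.0]
contact_force: [0.9, 0.5, -1.2]
opening: 0.458
finger_force: 0.3
```

View pics/s2.png

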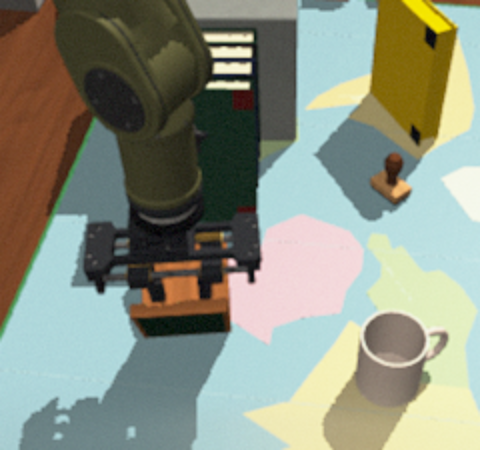

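The side image shows the bookend tilting under the two fingers, with the foot's end edge around (180,310) in the crop. I'll keep pushing.

```bash
python3 -m jog '[[[-0.008,0,0,0,0,0],[-0.008,0,0,0,0,0],[-0.008,0,0,0,0,0],[-0.008,0,0,0,0,0],[-0.008,0,0,0,0,0],[-0.008,0,0,0,0,0],[-0.006,0,0,0,0,0],[0,0,0,0,0,0],[0,0,0,0,0,0],[0,0,0,0,0,0]]]'
python3 - <<'E'
from plant import *
import cv2
d=snapshot("side");cv2.imwrite("pics/s3.png",cv2.resize(d["frame"][75:300,180:420,::-1],None,fx=2,fy=2))
E
```

```text
clock: 6.82
tool_pos: [0.5296, -0.2298, 0.0837]
eef_rot: [0.627, 0.779, 0.0, -0.0]
contact_force: [-0.8, -0.7, -0.8]
opening: 0.455
finger_force: 0.0
```

View pics/s3.png

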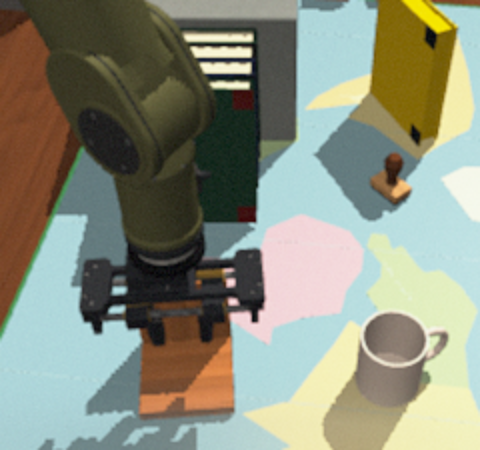

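The bookend now stands on its foot, with the foot's end edge running from about (139,416) to (234,410) in the crop.

Run:
```python
from h import *; from plant import *
np.set_printoptions(precision=4,suppress=True)
D=lambda x,y:(180+x/2,75+y/2)
a=onz("side",*D(139.5,416));b=onz("side",*D(234,410));m=(a+b)/2
yaw=np.degrees(np.arctan2(b[1]-a[1],b[0]-a[0]));print(a,b,m,yaw,np.linalg.norm(b-a))
w=np.radians(yaw);r=np.array([-np.sin(w),np.cos(w),0]);print("heel",m+.115*r)
c=m-.04*r
rel(get_state(),[c+[0,0,.2],c+[0,0,.006]],yaw)
```

```text
[ 0.4821 -0.2928  0.    ] [ 0.5902 -0.2708  0.    ] [ 0.5361 -0.2818  0.    ] 11.503175409847845 0.11030228077061047
heel [ 0.5132 -0.1691  0.    ]
pos [ 0.5296 -0.2299  0.0837] yaw 12.35 tilt [-0.  0. -1.] F [-0.17 -0.38  0.57] t 6.875 q [ 0.29  0.85  0.07  1.84 -0.13  0.46  0.66]
[ 0.5441 -0.321   0.2   ] -> [-0.0921 -0.0054 -0.1164]
[ 0.5441 -0.321   0.006 ] -> [-0.0922 -0.0054  0.0776]
turn z rad 0.0148
```

```bash
python3 -m jog '[[[-0.02,-0.003,-0.01,0,0,0.015],[-0.04,-0.003,0,0,0,0],[-0.037,0,0,0,0,0],[0,0,0.03,0,0,0],[0,0,0.03,0,0,0],[0,0,0.026,0,0,0],[0,0,0,0,0,0],[0,0,0,0,0,0]]]' 0.06
python3 - <<'E'
from h import *; from plant import *
rel(get_state(),[(.538,-.290,.005),(.507,-.068,.005)],7.5)
E
```

```text
clock: 7.88
tool_pos: [0.5438, -0.3267, 0.0085]
eef_rot: [0.633, 0.774, 0.0, 0.001]
contact_force: [0.2, 0.4, -0.5]
opening: 0.681
finger_force: 0.0
pos [ 0.5438 -0.3267  0.0085] yaw 11.47 tilt [ 0.001 -0.001 -1.   ] F [ 0.18  0.39 -0.5 ] t 7.875 q [ 0.44  1.02  0.05  1.67 -0.1   0.46  0.76]
(0.538, -0.29, 0.005) -> [0.0371 0.0016 0.0035]
(0.507, -0.068, 0.005) -> [0.2609 0.0153 0.0033]
turn z rad 0.0692
```

```bash
python3 -m jog '[[[0.012,0,0.002,0,0,0],[0.012,0,0,0,0,0],[0.008,0,0,0,0,0],[0.007,0,0,0,0,0],[0.01,0,0,0,0,0],[0.012,0.001,0,0,0,0.007],[0.012,0.001,0,0,0,0.007],[0.012,0.001,0,0,0,0.007],[0.012,0.001,0,0,0,0.007],[0.012,0.001,0,0,0,0.007],[0.012,0.001,0,0,0,0.007],[0.012,0.001,0,0,0,0.007]]]'
python3 -m jog '[[[0.012,0.001,0,0,0,0.007],[0.012,0.001,0,0,0,0.007],[0.012,0.001,0,0,0,0.007],[0.008,0,0,0,0,0],[0,0,0,0,0,0]]]'
python3 - <<'E'
from h import *; from plant import *
import cv2
rel(get_state(),[(.507,-.068,.005)],7.5)
a=snapshot("side")["frame"][75:300,180:360,::-1];b=snapshot("scene")["frame"][75:300,220:400,::-1]
cv2.imwrite("pics/s4.png",cv2.resize(np.hstack([a,b]),None,fx=2.2,fy=2.2))
E
```

```text
clock: 9.38
tool_pos: [0.5256, -0.1948, 0.0061]
eef_rot: [0.652, 0.758, -0.0, 0.001]
contact_force: [1.0, -6.2, 4.3]
opening: 0.68
finger_force: 2.7
clock: 10.0
tool_pos: [0.522, -0.1488, 0.0057]
eef_rot: [0.659, 0.752, 0.0, -0.001]
contact_force: [0.4, -0.4, 1.0]
opening: 0.682
finger_force: 0.6
pos [ 0.522  -0.1488  0.0057] yaw 7.52 tilt [-0.001  0.002 -1.   ] F [ 0.4  -0.39  0.97] t 10.0 q [ 0.16  0.97  0.06  1.95 -0.23  0.23  0.55]
(0.507, -0.068, 0.005) -> [ 0.0821 -0.0043  0.0008]
turn z rad 0.0003
```

View pics/s4.png

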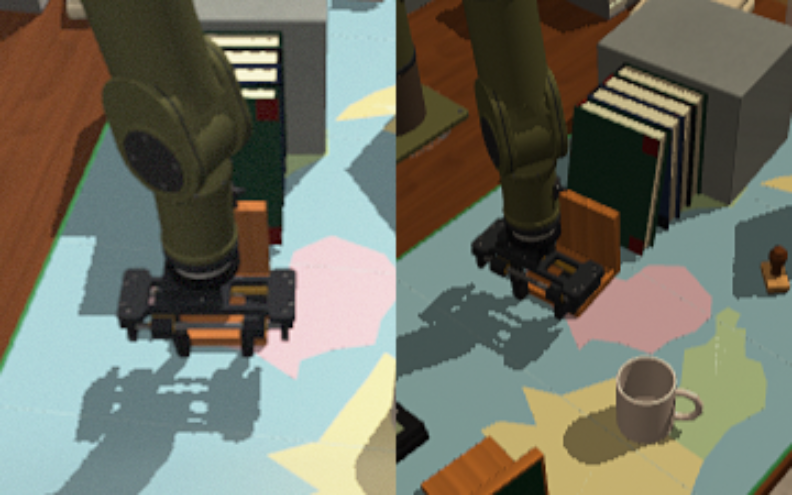

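Both views show the bookend upright and under the fingers, just short of the leaning ledger. Its upright's top right corner is at side crop (267,202) / scene crop (619,208).

Run:
```python
from h import *
np.set_printoptions(precision=4,suppress=True)
A=lambda x,y:(220+(x-396)/2.2,75+y/2.2)
B=lambda x,y:(180+x/2.2,75+y/2.2)
t=tri(A(619,209),B(267,202));print(t, tri(A(640,249),B(281,243)))
w=np.radians(7.5);ex=np.array([np.cos(w),np.sin(w),0]);ey=np.array([-np.sin(w),np.cos(w),0])
O=np.array([.496,.02,0])
print("corner lateral rel ledger centre (centred=.055)",(t-O)@ex,"row",(t-O)@ey)
```

```text
[ 0.564  -0.0225  0.1308] [0.5704 0.0176 0.0207]
corner lateral rel ledger centre (centred=.055) 0.061845729682171946 row -0.05099818502916933
```

```bash
python3 -m jog '[[[0.008,-0.001,0,0,0,0],[0.008,-0.001,0,0,0,0],[0.008,-0.001,0,0,0,0],[0.008,-0.001,0,0,0,0],[0.008,-0.001,0,0,0,0],[0.006,0,0,0,0,0],[0.006,0,0,0,0,0],[0.006,0,0,0,0,0],[0.006,0,0,0,0,0]]]'
python3 -m jog '[[[0.004,0,0,0,0,0],[0.004,0,0,0,0,0]]]'
python3 -m jog '[[[0.003,0,0,0,0,0],[0.002,0,0,0,0,0]]]'
```

```text
clock: 11.22
tool_pos: [0.5093, -0.0894, 0.0059]
eef_rot: [0.66, 0.751, -0.001, 0.001]
contact_force: [1.1, -4.7, -1.3]
opening: 0.68
finger_force: 2.9
clock: 11.48
tool_pos: [0.5082, -0.0814, 0.0059]
eef_rot: [0.66, 0.751, -0.001, 0.001]
contact_force: [0.7, -5.3, -0.6]
opening: 0.68
finger_force: 2.8
clock: 11.72
tool_pos: [0.5075, -0.0762, 0.0058]
eef_rot: [0.66, 0.751, -0.0, 0.001]
contact_force: [0.9, -5.0, -0.4]
opening: 0.684
finger_force: 2.7
```

```bash
python3 -m jog '[[[0.002,0,0,0,0,0],[0.002,0,0,0,0,0]]]' | grep -E "pos|contact"
python3 -m jog '[[[0.002,0,0,0,0,0],[0.001,0,0,0,0,0]]]'| grep -E "pos|contact"
python3 - <<'E'
from h import *; from plant import *
import cv2
rel(get_state(),[(.507,-.068,.005)],7.5)
a=snapshot("side")["frame"][75:300,180:360,::-1];b=snapshot("scene")["frame"][75:300,220:400,::-1]
cv2.imwrite("pics/s5.png",cv2.resize(np.hstack([a,b]),None,fx=2.2,fy=2.2))
E
```

```text
tool_pos: [0.507, -0.0725, 0.0058]
contact_force: [1.6, -5.9, -1.4]
tool_pos: [0.5067, -0.0694, 0.0058]
contact_force: [0.7, -6.2, -1.9]
pos [ 0.5067 -0.0694  0.0058] yaw 7.36 tilt [ 0.001 -0.002 -1.   ] F [ 0.73 -6.18 -1.87] t 12.225 q [ 0.01  0.96  0.06  2.05 -0.3   0.15  0.47]
(0.507, -0.068, 0.005) -> [0.0014 0.0005 0.0008]
turn z rad -0.0025
```

View pics/s5.png

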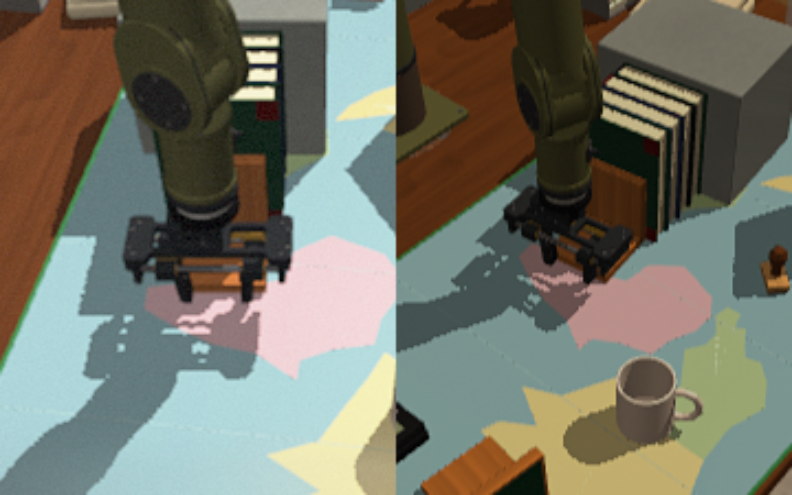

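The ledger is almost upright, with its lower right corner at scene crop (655,238). I'll go on in small steps until the force rises.

```bash
for i in 1; do python3 -m jog '[[[0.002,0,0,0,0,0],[0.002,0,0,0,0,0],[0,0,0,0,0,0]]]' | grep -E "pos|contact"; done
python3 -m jog '[[[0.002,0,0,0,0,0],[0,0,0,0,0,0]]]'| grep -E "pos|contact"
python3 -m jog '[[[0.002,0,0,0,0,0],[0,0,0,0,0,0]]]'| grep -E "pos|contact"
```

```text
tool_pos: [0.5061, -0.0675, 0.0058]
contact_force: [0.8, -8.7, -1.8]
tool_pos: [0.506, -0.0674, 0.0058]
contact_force: [1.1, -13.1, -4.1]
tool_pos: [0.5058, -0.0671, 0.0058]
contact_force: [0.9, -16.2, -4.5]
```

The force climbs with no further travel, so the row is closed. I'll back off and look.

```bash
python3 -m jog '[[[-0.004,0,0,0,0,0],[-0.006,0,0,0,0,0],[-0.03,0,0,0,0,0],[-0.05,0,0,0,0,0],[-0.05,0,-0.03,0,0,0],[-0.03,-0.02,-0.06,0,0,0],[-0.02,-0.05,-0.06,0,0,0],[-0.02,-0.05,-0.06,0,0,0],[-0.02,-0.05,-0.03,0,0,0],[0,0,0,0,0,0],[0,0,0,0,0,0]]]'
python3 - <<'E'
from h import *; from plant import *
import cv2
rel(get_state(),[],7.5)
f=snapshot("side")["frame"][:,:,::-1];g=snapshot("scene")["frame"][:,:,::-1]
cv2.imwrite("pics/s6full.png",np.hstack([f,g]))
cv2.imwrite("pics/s6.png",cv2.resize(np.hstack([f[70:240,220:340],g[95:245,270:390][:150] if 0 else g[80:250,270:400]]),None,fx=3.1,fy=3.1,interpolation=2))
E
```

```text
clock: 14.58
tool_pos: [0.3902, -0.2935, 0.2122]
eef_rot: [0.659, 0.752, 0.001, -0.0]
contact_force: [0.8, 0.1, -0.3]
opening: 0.678
finger_force: 0.0
pos [ 0.3902 -0.2935  0.2122] yaw 7.55 tilt [ 0.001  0.001 -1.   ] F [ 0.78  0.11 -0.35] t 14.575 q [ 0.49  0.56  0.1   2.01 -0.1   0.58  0.79]
turn z rad 0.0009
```

View pics/s6.png

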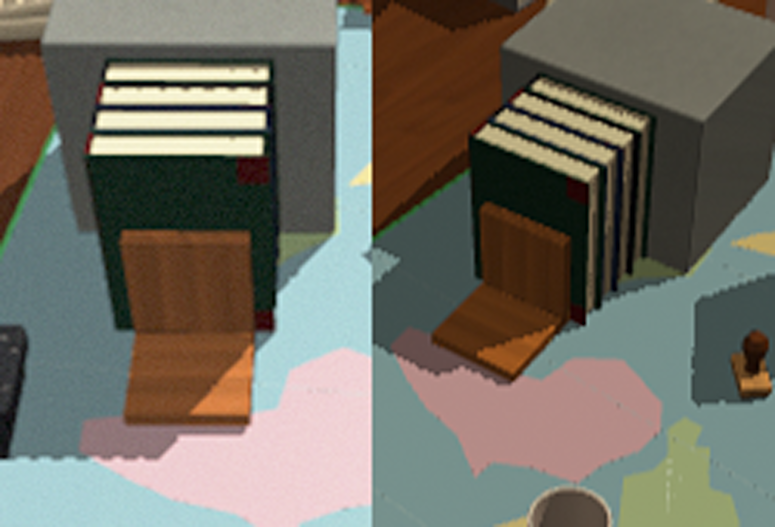

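Run:
```python
from h import *
np.set_printoptions(precision=4,suppress=True)
B=lambda x,y:(220+x/3.1,70+y/3.1)
A=lambda x,y:(270+(x-372)/3.1,80+y/3.1)
def seg(c,a,b,z):
    a=onz(c,*a,z);b=onz(c,*b,z);print(c,z,a,b,np.degrees(np.arctan2(b[1]-a[1],b[0]-a[0])).round(2))
seg("side",B(125,424),B(249,424),0);seg("side",B(121,233),B(251,233),.125);seg("side",B(90,153),B(265,155),.205);seg("side",B(115,329),B(273,328),0)
seg("scene",A(434,345),A(513,380),0);seg("scene",A(482,206),A(571,238),.125);seg("scene",A(472,137),A(598,182),.205)
```

```text
side 0 [ 0.4531 -0.0638  0.    ] [ 0.5606 -0.0498  0.    ] 7.42
side 0.125 [0.4394 0.044  0.125 ] [0.5497 0.0584 0.125 ] 7.42
side 0.205 [0.4227 0.0486 0.205 ] [0.5637 0.0644 0.205 ] 6.38
side 0 [ 0.4171  0.0477 -0.    ] [0.5635 0.0681 0.    ] 7.92
scene 0 [ 0.4563 -0.0636  0.    ] [ 0.5584 -0.0467  0.    ] 9.43
scene 0.125 [0.4405 0.0402 0.125 ] [0.5481 0.062  0.125 ] 11.45
scene 0.205 [0.4232 0.0478 0.205 ] [0.5717 0.0747 0.205 ] 10.28
```

Bookend and ledger faces are parallel, upright, touching and centred within a few millimetres, and the arm is clear of everything.

```bash
python3 -c "
from plant import *
print(finish_job())"
```

```text
the job is handed in; nothing more can be done
None
```

The bookend is back on its foot and pushed squarely and snugly against the last ledger, which now stands upright; the job was handed in at about 14.7 s with the arm clear, and no verdict came back.

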